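Clamp the glued notebook

TASK

The little leather notebook has been freshly glued and must be pressed. Without picking anything up, push it along the clamping board with the fingertips until its long edge lies flush against the wooden back stop, then flip the clamp lever over past its centre so that it snaps down and holds the notebook under its rubber foot. Leave everything else on the desk where it is, and finish clear of it all.

Things in the scene. Friction and masses are not known exactly. Their poses are not given: they have to be found in the camera images.
- clamp_board: Fixed light-wood board on the desk, 280 (x) x 230 (y) mm, its top 14 mm above the desk. Origin: centre, at desk level; x points from the open end to the back stop, a wooden bar (200 mm along y, 23 mm high above the board, 12 mm thick) with its face at x = +55 mm. Behind its middle stands a steel toggle clamp, 44 mm wide. Stamp and eraser stand behind the stop, 75 to 90 mm either side of it.
- stop_face (a point): Middle of the stop's front face, at the board's top surface (x = +55, y = 0, z = 14 mm in the board frame); axes as the board's.
- notebook: Loose leather notebook lying flat on the board. The book is 148 (its x, from -64 to +84) x 106 (y) x 17 mm thick, a flat ribbon hangs out at -x; 0.13 to 0.27 kg. Origin: underside, midway in y. Its -y long edge is pushed, its +y edge faces the stop, within 8 degrees of parallel. It starts 20 to 60 mm short and slides at 1 to 3 N. Flush, its origin is at x = +2 mm in the board frame.
- clamp_lever (a joint): Lever angle, rad; the hinge runs along the board's y. 0 = open: the lever stands up, leaning 20 degrees back from upright, away from the notebook. It grows as the lever swings over the stop towards the notebook. A spring drives it to 0 below about 1.0 and to the closed end above that; closed on the notebook it reads about 1.94 (empty 2.0). Flipping takes about 3 N near the tip.
- lever_tip (a point): Outer end of the lever's black rubber grip, 121 mm from the hinge. The grip is a round rod 17 mm thick, covering the last 60 mm of the lever. Open, this point is about 164 mm above the desk and at about x = +139, y = 0 mm in the board frame.
- lever_pivot (a point): The lever's hinge axis, at x = +85, y = 0, z = 56 mm in the board frame. The lever's rubber foot (20 mm across) sits 55 mm from it and comes down on the notebook, 25 mm in from its flush edge.
- rubber_stamp: Bystander on the board behind the stop: rubber stamp with turned handle, 28 x 38 x 63 mm, origin under its centre.
- eraser: Bystander on the board behind the stop, on the other side of the clamp: eraser, 22 x 46 x 13 mm, origin under its centre.
- ink_bottle: Bystander on the desk: square ink bottle, 46 x 46 x 60 mm, origin under its centre.
- loupe: Bystander on the desk: black loupe, 36 x 36 x 38 mm, origin under its centre.
- card_case: Bystander on the desk: leather card case, 55 x 95 x 14 mm, origin under its centre.
- desk_bell: Bystander on the desk: hand bell, 62 x 62 x 124 mm, origin under its centre.

How it is judged:
By the outcome, as a careful person would: the job done as asked, in the order asked, and still so for the second after the job is handed in, with the robot touching nothing.
It also fails if it takes over 51 s, if anything falls off the work surface, if the arm or the gripper's body presses on something with over 40 N, if the wrist force passes 120 N, or if a joint passes its speed limit or range.

ROBOT

A 6-joint arm with a two-finger parallel gripper is mounted at the origin on the work surface; the furniture and walls round the work are solid. World frame = base frame: x ahead of the robot, y to its left, z up, the work surface at z = 0. Lengths are in m, angles in rad, forces in N, time in s.
With the tool pointing down it reaches from about 0.425 to 0.95 m from the base axis. Payload 3.5 kg.
Tool frame: the origin (TCP) lies on the centre line of the jaws, within the pads' length; the fingertips stand 17 mm ahead of it and the grasp point (between the pads) lies 2 mm behind it; z points along the fingers, y is the line along which they close (so a half turn about z gives the same grasp; the last joint's range is limited). The gripper opens to 85 mm and grips with 20 to 120 N. Pads are 22 mm wide; open, the fingers measure 114 mm over their backs; the gripper's body (76 mm by 85 mm) begins 54 mm behind the grasp point. The pads swing forward as they close: fully open they stand 13 mm farther back than shut.
Start: joints at [1.083, 0.286, 1.577, -0, 1.279, -0.15], TCP at [0.224, 0.637, 0.248] pointing down, gripper open.
Joint ranges: [-2.77, 2.77], [-0.9, 2.22], [0.21, 2.48], [-1.53, 4.67], [0.24, 2.81], [-2.84, 2.84]. Speed limits (rad/s): [2.79, 2.79, 3.14, 3.14, 3.14, 3.14].

INTERFACE

Orientations are given as a unit quaternion [x, y, z, w].
In Python, from plant import ctrl gives the robot as it stands. The module is installed in compiled form; this text tells all that it offers.
- The arm moves only by the tool drive_tool, never from a script. Its argument "moves" is a list of rows, each a list of 3 entries, a list of its own where there are three numbers: the turn, a rotation vector about the tool's x, y, z in rad, then the shift along the tool's x, y, z in m, then the finger opening in m, from 0 to 0.0854. A call has 1 to 5 rows; each row shifts and turns the commanded pose from where the row before left it, along the tool's axes as they then stand; what a row does not reach is not made up. A row lasts 1/8 s, in which the tool goes at most 62.5 mm and 10.7 degrees, less where a joint would pass 70% of its speed; a pose out of reach is approached as far as the arm can. A call with a gripper value outside its range is refused whole. The fingers move at their own pace and stop on an object; "grip_force" is the grip in N (left out, the last holds). Time passes only in rows, so rows that do not move let the fingers close. It gives the time, the measured TCP pose, the force, the opening and the grip force at its end, in the units of the state.
- ctrl.get_state(): the state, without advancing time (a new reading comes with each control period).
- ctrl.read_camera(name): name is "side" or "top"; returns a dict with "image" (480x640x3 uint8, red, green, blue), "fx", "fy", "cx", "cy" (pixels), "dist" ([k1, k2, p1, p2, k3] as OpenCV has them; the pictures are not rectified), "R" (3x3) and "t" (3): a world point X has camera coordinates R X + t. Camera axes: x right, y down, z forward; pixel columns grow to the right and rows downward; lengths in m; the calibration is good to about 2 mm. A picture is of the moment at which its call begins. There is no depth.
- ctrl.sign_off(): hands the job in; it is judged then, once.
The state is a dict: "time": time; "qpos": joint angles; "dq": joint speeds; "joint_efforts": joint torques, N m; "eef_pos": TCP position; "tcp_rot": TCP orientation; "contact_force": force on the tool from outside, world axes, zero at the start; "wrist_torque": the same for the moment, N m; "opening": opening from 0.0 (shut) to 1.0 (fully open); "finger_force": force on a finger pad.
Only numpy, scipy, OpenCV 4.12 (cv2) and the standard library are available. Lean on these libraries where they do the work, as an engineer would, in place of code of your own. Each camera call takes 0.05 s, during which the arm holds its last target. There are 200 camera calls.

## Working session

There is one attempt and no reset: what is moved stays moved. The work goes in short steps, Python scripts to look and compute and a tool call to move; the robot and the scene stay as the last step left them, time stands still between calls to the robot, and variables do not carry over. Pictures are saved under pics/ and viewed, at most 10 in all, crops included, and the job is handed in when it is done.

Besides the shell and the picture viewer there is one more tool, called after "Emit:" in YAML: its name, and indented under it one key for each argument. drive_tool: Moves the arm, as the interface text tells. Its arguments: {"type":"object","properties":{"moves":{"type":"array","items":{"type":"array"}},"grip_force":{"type":"number"}},"required":["moves"]}

```bash
mkdir -p pics
cat > h.py <<'E'
import numpy as np, cv2
from plant import ctrl
def cam(n,save=None):
    c=ctrl.read_camera(n)
    if save: cv2.imwrite('pics/'+save,c['image'][:,:,::-1])
    c['K']=np.array([[c['fx'],0,c['cx']],[0,c['fy'],c['cy']],[0,0,1.]]);c['R']=np.array(c['R']);c['t']=np.array(c['t']);c['d']=np.array(c['dist'],float)
    return c
def ray(c,px):
    u=cv2.undistortPoints(np.array(px,float).reshape(-1,1,2),c['K'],c['d']).reshape(-1,2)
    return -c['R'].T@c['t'], np.c_[u,np.ones(len(u))]@c['R']
def onz(c,px,z):
    o,d=ray(c,px); return o+d*((z-o[2])/d[:,2])[:,None]
def proj(c,P):
    return cv2.projectPoints(np.array(P,float).reshape(-1,3),cv2.Rodrigues(c['R'])[0],c['t'],c['K'],c['d'])[0].reshape(-1,2)
E
python3 - <<'E'
from h import *
for n in('top','side'):
    c=cam(n,n+'0.png'); print(n,-c['R'].T@c['t'],c['R'][2])
s=ctrl.get_state();print({k:np.round(v,3) for k,v in s.items()})
E
```

```text
top [0.46821915 0.02515758 1.55106529] [ 0.08478434  0.00161427 -0.99639802]
side [ 0.27427974 -1.18998277  0.64251596] [ 0.22735167  0.90211911 -0.36673197]
{'time': np.float64(0.1), 'qpos': array([ 1.083,  0.287,  1.578,  0.   ,  1.279, -0.15 ]), 'dq': array([-0.001, -0.001, -0.003,  0.001, -0.   , -0.001]), 'joint_efforts': array([ 0.0000e+00, -4.0729e+01, -2.9370e+01, -0.0000e+00,  3.0000e-03,
        0.0000e+00]), 'eef_pos': array([0.223, 0.636, 0.247]), 'tcp_rot': array([ 0.168,  0.986, -0.001, -0.   ]), 'contact_force': array([-0.549,  0.748,  0.275]), 'wrist_torque': array([-0.019, -0.011, -0.014]), 'finger_force': np.float64(0.0), 'opening': np.float64(1.0)}
```

View pics/top0.png

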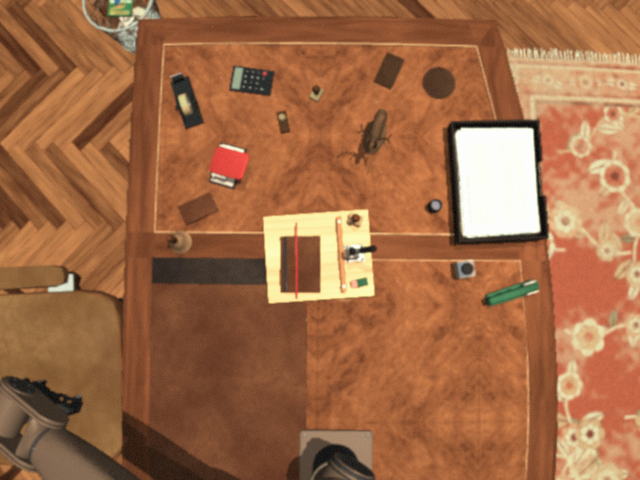

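View pics/side0.png

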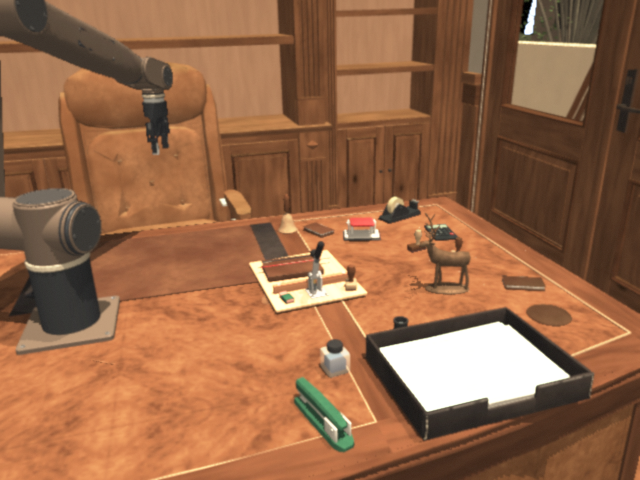

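Run:
```python
from h import *
c=cam('top')
im=c['image'][:,:,::-1].copy(); hsv=cv2.cvtColor(im,cv2.COLOR_BGR2HSV)
R=im[195:315,250:390]
cv2.imwrite('pics/crop1.png',cv2.resize(R,None,fx=5,fy=5,interpolation=cv2.INTER_CUBIC))
sub=hsv[195:315,250:390]
wood=((sub[:,:,2]>170)&(sub[:,:,1]<150)).astype(np.uint8)
wood=cv2.morphologyEx(wood,cv2.MORPH_OPEN,np.ones((3,3)))
cs=max(cv2.findContours(wood,0,1)[0],key=cv2.contourArea)
r=cv2.minAreaRect(cv2.convexHull(cs)); b=cv2.boxPoints(r)+[250,195]
P=onz(c,b,.014);print('board',np.round(b,1),np.round(P,4),P.mean(0),[np.linalg.norm(P[i]-P[i-1]) for i in range(4)])
nb=((sub[:,:,2]<110)).astype(np.uint8); nb[:,:20]=0; nb[:,85:]=0
nb=cv2.morphologyEx(nb,cv2.MORPH_CLOSE,np.ones((1,7)))
cs=max(cv2.findContours(nb,0,1)[0],key=cv2.contourArea)
r=cv2.minAreaRect(cs); b=cv2.boxPoints(r)+[250,195]
P=onz(c,b,.031);print('nb',np.round(b,1),np.round(P,4),P.mean(0),[np.linalg.norm(P[i]-P[i-1]) for i in range(4)])
```

```text
board [[248.8 216.4]
 [387.2 206.6]
 [393.6 296.6]
 [255.2 306.5]] [[ 0.6597  0.2352  0.014 ]
 [ 0.6889 -0.1339  0.014 ]
 [ 0.4496 -0.1508  0.014 ]
 [ 0.4208  0.214   0.014 ]] [0.55472214 0.04112596 0.014     ] [np.float64(0.23982665851638857), np.float64(0.3702645012572372), np.float64(0.23992854147117784), np.float64(0.3658885238388884)]
nb [[282. 237.]
 [318. 237.]
 [318. 291.]
 [282. 291.]] [[0.6037 0.1443 0.031 ]
 [0.6044 0.0497 0.031 ]
 [0.4631 0.0486 0.031 ]
 [0.4623 0.1425 0.031 ]] [0.53339541 0.09626169 0.031     ] [np.float64(0.14139545266214804), np.float64(0.09454611987215887), np.float64(0.14126833931459948), np.float64(0.0939108942465403)]
```

View pics/crop1.png

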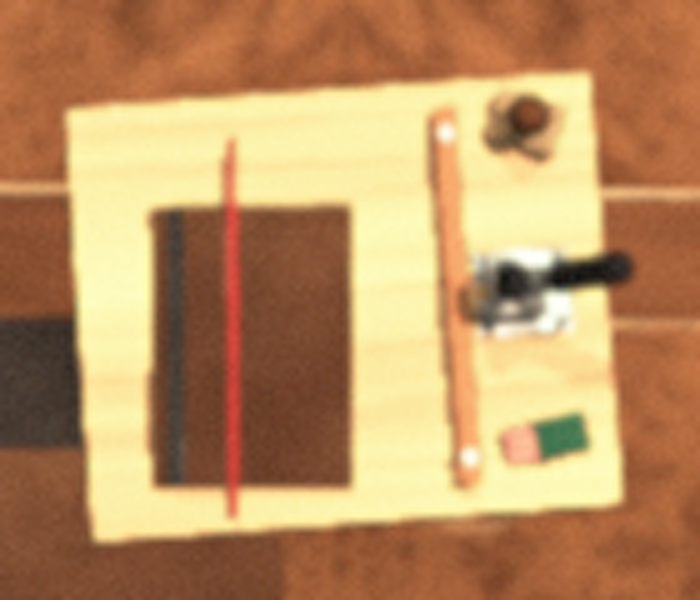

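```bash
cat > m.py <<'E'
from h import *
c=cam('top')
o=np.array([250,195])
f=lambda p:(np.array(p)+.5)/5-.5+o
B=onz(c,f([[66,110],[590,71],[624,503],[94,543]]),.014)
obj=np.array([[-140,115],[140,115],[140,-115],[-140,-115]])/1e3
q=B[:,:2]; m=q.mean(0); H=(q-m).T@obj
U,S,V=np.linalg.svd(H); Rb=U@np.diag([1,np.linalg.det(U@V)])@V
print('board',m,'yaw',np.arctan2(Rb[1,0],Rb[0,0]),'res mm',np.round(((q-m)@Rb-obj)*1e3,1))
tb=lambda P:np.round(((np.array(P)[:,:2]-m)@Rb)*1e3,1)
fb=lambda P:np.round(np.array(P)/1e3@Rb.T+m,4)
N=onz(c,f([[150,208],[350,207],[352,488],[153,487]]),.031); print('nb TL,TR,BR,BL in board',tb(N),N[:,:2])
print('stop front ends',tb(onz(c,f([[430,112],[457,487]]),.037)))
print('lever tip',tb(onz(c,f([[630,268]]),.160)))
print('stamp,eraser',tb(onz(c,f([[527,115]]),.07)),tb(onz(c,f([[545,440]]),.025)))
E
python3 m.py
python3 - <<'E'
import os;os.chdir('.')
from h import *
c=cam('side');im=c['image'][225:325,235:385][:,:,::-1]
cv2.imwrite('pics/crop2.png',cv2.resize(im,None,fx=5,fy=5,interpolation=cv2.INTER_CUBIC))
E
```

```text
board [0.55616486 0.04888329] yaw -1.4893874444279562 res mm [[ 0.1  0.1]
 [ 0.3  0.2]
 [-0.1  0.1]
 [-0.3 -0.3]]
nb TL,TR,BR,BL in board [[ -97.4   57.7]
 [   7.4   50.5]
 [  -2.3  -96.2]
 [-105.8  -88.2]] [[0.605777   0.15063508]
 [0.60706582 0.04557196]
 [0.46005653 0.04331365]
 [0.45968154 0.14712978]]
stop front ends [[ 52.9  96.7]
 [ 52.2 -99.7]]
lever tip [[140.   -0.7]]
stamp,eraser [[101.7  87.4]] [[100.3 -78.8]]
```

View pics/crop2.png

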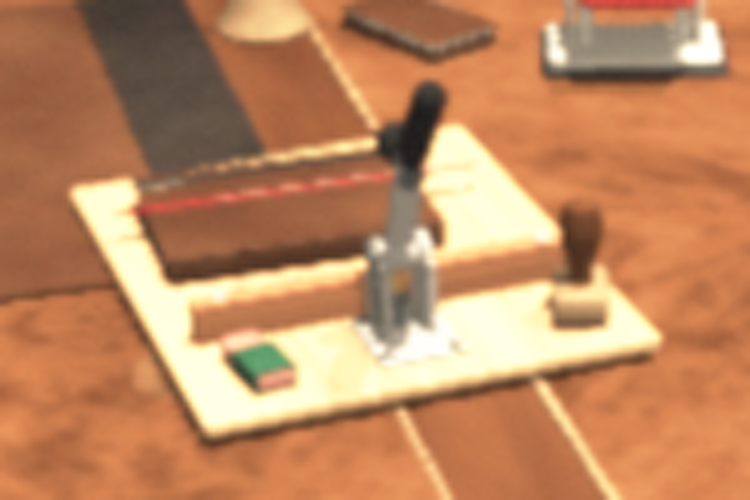

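Top crop: board corners (66,110)…(94,543), notebook 150–352 × 207–488, stop at x≈445, lever tip (630,268). The side crop shows the lever open and the notebook short of the stop by about 48–57 mm, skewed about 3.5°. First I align the tool.

Emit:
drive_tool:
  moves:
    - [[0, 0, 0.18], [0, 0, 0], 0.0854]
    - [[0, 0, 0.18], [0, 0, 0], 0.0854]
    - [[0, 0, 0.18], [0, 0, 0], 0.0854]
    - [[0, 0, 0.18], [0, 0, 0], 0.0854]
    - [[0, 0, 0.18], [0, 0, 0], 0.0854]

```text
time: 0.88
eef_pos: [0.2236, 0.6368, 0.2481]
tcp_rot: [0.583, 0.813, -0.0, 0.0]
contact_force: [0.1, 0.0, 0.0]
opening: 1.0
finger_force: 0.0
```

Emit:
drive_tool:
  moves:
    - [[0, 0, 0.18], [0, 0, 0], 0.0854]
    - [[0, 0, 0.072], [0, 0, 0], 0.0854]

```text
time: 1.12
eef_pos: [0.2236, 0.6368, 0.2481]
tcp_rot: [0.679, 0.734, -0.0, 0.0]
contact_force: [0.7, -0.3, 0.4]
opening: 1.002
finger_force: 0.0
```

```bash
cat > g.py <<'E'
import sys
from h import *
from scipy.spatial.transform import Rotation as Ro
m=np.array([.5562,.0489]);a=-1.4894;Rb=np.array([[np.cos(a),-np.sin(a)],[np.sin(a),np.cos(a)]])
s=ctrl.get_state();p=s['eef_pos'];R=Ro.from_quat(s['tcp_rot']).as_matrix()
print('t',s['time'],'p',np.round(p,4),'board mm',np.round((p[:2]-m)@Rb*1e3,1),'F',np.round(s['contact_force'],2),'op',s['opening'],'q',np.round(s['qpos'],2))
print('tool x,y,z in board (cols)',np.round(np.block([[Rb.T,np.zeros((2,1))],[0,0,1]])@R,3).tolist())
if len(sys.argv)>1:
    b=np.array([float(v) for v in sys.argv[1:4]])/1e3; w=np.r_[m+Rb@b[:2],b[2]]
    print('shift tool mm',np.round(R.T@(w-p)*1e3,1))
E
python3 g.py -145 -19 240
```

```text
t 1.125 p [0.2236 0.6368 0.2481] board mm [-613.  -283.7] F [ 0.72 -0.31  0.43] op 1.0021316648295595 q [1.08 0.29 1.58 0.   1.28 1.01]
tool x,y,z in board (cols) [[-1.0, 0.003, 0.0], [0.003, 1.0, -0.0], [-0.0, -0.0, -1.0]]
shift tool mm [-467.   266.3    8.2]
```

Emit:
drive_tool:
  moves:
    - [[0, 0, 0], [-0.045, 0.026, 0], 0.0854]
    - [[0, 0, 0], [-0.045, 0.026, 0], 0.0854]
    - [[0, 0, 0], [-0.045, 0.026, 0], 0.0854]
    - [[0, 0, 0], [-0.045, 0.026, 0], 0.0854]
    - [[0, 0, 0], [-0.045, 0.026, 0], 0.0854]

```text
time: 1.75
eef_pos: [0.3721, 0.4216, 0.2484]
tcp_rot: [0.678, 0.735, 0.0, 0.0]
contact_force: [0.3, 0.1, 0.4]
opening: 1.002
finger_force: 0.0
```

Emit:
drive_tool:
  moves:
    - [[0, 0, 0], [-0.045, 0.026, 0], 0.0854]
    - [[0, 0, 0], [-0.045, 0.026, 0], 0.0854]
    - [[0, 0, 0], [-0.045, 0.026, 0], 0.0854]
    - [[0, 0, 0], [-0.045, 0.026, 0], 0.0854]
    - [[0, 0, 0], [-0.045, 0.026, 0], 0.0854]

```text
time: 2.38
eef_pos: [0.5199, 0.2079, 0.2484]
tcp_rot: [0.678, 0.735, 0.0, 0.0]
contact_force: [0.5, 0.7, -0.2]
opening: 0.997
finger_force: 0.0
```

```bash
python3 g.py -142 -19 55
```

```text
t 2.375 p [0.5199 0.2079 0.2484] board mm [-161.4  -23.2] F [ 0.49  0.73 -0.16] op 0.9971393187340016 q [0.2  0.03 1.86 0.   1.25 0.12]
tool x,y,z in board (cols) [[-1.0, 0.0, -0.0], [0.0, 1.0, 0.0], [0.0, 0.0, -1.0]]
shift tool mm [-19.4   4.1 193.4]
```

Emit:
drive_tool:
  moves:
    - [[0, 0, 0], [-0.014, 0.002, 0.045], 0.0854]
    - [[0, 0, 0], [-0.014, 0.002, 0.045], 0.0854]
    - [[0, 0, 0], [0, 0, 0.045], 0.0854]
    - [[0, 0, 0], [0, 0, 0.038], 0.0854]
    - [[0, 0, 0], [0, 0, 0], 0.0854]

```text
time: 3.0
eef_pos: [0.5226, 0.1812, 0.0719]
tcp_rot: [0.678, 0.735, -0.003, -0.003]
contact_force: [-0.2, -0.1, 0.1]
opening: 1.004
finger_force: 0.0
```

```bash
python3 g.py -134 -19 40
python3 - <<'E'
from h import *
c=cam('side');s=ctrl.get_state();u,v=proj(c,s['eef_pos'])[0];print(u,v)
x0,y0=int(u)-60,int(v)-60
cv2.imwrite('pics/crop3.png',cv2.resize(c['image'][y0:y0+90,x0:x0+120,::-1],None,fx=6,fy=6,interpolation=cv2.INTER_CUBIC));print(x0,y0)
p=s['eef_pos']
for dz in(0,-.004,-.017,-.03):print(dz,[((proj(c,p+[sx*.05,0,dz])[0]-[x0,y0])*6).round() for sx in(-1,1)])
E
```

```text
t 3.0 p [0.5226 0.1812 0.0719] board mm [-134.6  -22.7] F [-0.17 -0.07  0.14] op 1.004122113413661 q [ 0.15  0.24  1.99 -0.    0.92  0.07]
tool x,y,z in board (cols) [[-1.0, 0.001, 0.001], [0.001, 1.0, -0.008], [-0.001, -0.008, -1.0]]
shift tool mm [-0.6  4.  31.8]
281.14831940560714 238.01751422852246
221 178
0 [array([254., 373.]), array([466., 347.])]
-0.004 [array([254., 381.]), array([467., 355.])]
-0.017 [array([256., 407.]), array([468., 381.])]
-0.03 [array([258., 433.]), array([469., 406.])]
```

View pics/crop3.png

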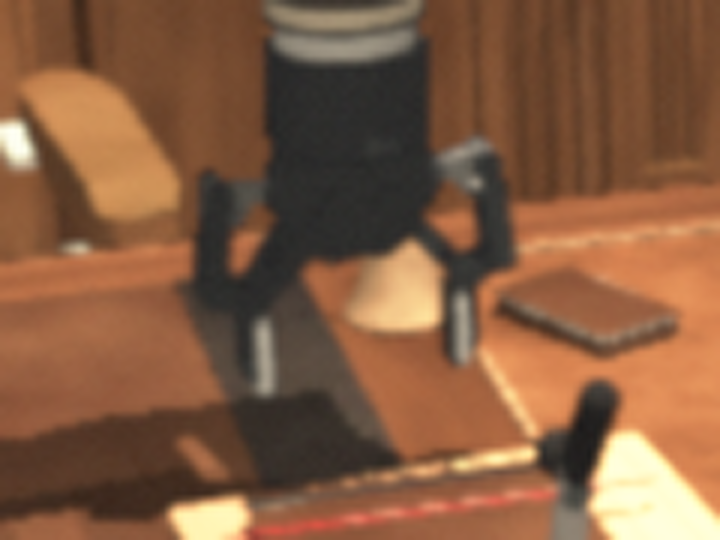

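Tips are at crop rows ~398/367, i.e. about 11 mm ahead of the TCP; TCP z = 34 mm gives a good push height.

Emit:
drive_tool:
  moves:
    - [[0, 0, 0], [0, 0.004, 0.015], 0.0854]
    - [[0, 0, 0], [0, 0, 0.012], 0.0854]
    - [[0, 0, 0], [0, 0, 0.007], 0.0854]
    - [[0, 0, 0], [0, 0, 0.004], 0.0854]
    - [[0, 0, 0], [0, 0, 0], 0.0854]

```text
time: 3.68
eef_pos: [0.5293, 0.1821, 0.0371]
tcp_rot: [0.678, 0.735, -0.0, -0.0]
contact_force: [0.2, 0.2, 0.1]
opening: 1.0
finger_force: 0.0
```

```bash
python3 g.py -70 -19 34
```

```text
t 3.675 p [0.5293 0.1821 0.0371] board mm [-134.9  -16. ] F [0.21 0.21 0.13] op 0.999974501462466 q [ 0.15  0.31  1.98 -0.    0.85  0.07]
tool x,y,z in board (cols) [[-1.0, 0.0, 0.0], [0.0, 1.0, -0.001], [-0.0, -0.001, -1.0]]
shift tool mm [-64.9  -3.    3.1]
```

Emit:
drive_tool:
  moves:
    - [[0, 0, 0], [-0.005, -0.003, 0.003], 0.0854]
    - [[0, 0, 0], [-0.008, 0, 0], 0.0854]
    - [[0, 0, 0], [-0.008, 0, 0], 0.0854]
    - [[0, 0, 0], [-0.006, 0, 0], 0.0854]
    - [[0, 0, 0], [-0.006, 0, 0], 0.0854]

```text
time: 4.3
eef_pos: [0.5293, 0.1484, 0.0344]
tcp_rot: [0.678, 0.735, 0.0, 0.0]
contact_force: [0.1, 0.4, -0.3]
opening: 0.999
finger_force: 0.0
```

Emit:
drive_tool:
  moves:
    - [[0, 0, 0], [-0.005, 0, 0], 0.0854]
    - [[0, 0, 0], [-0.005, 0, 0], 0.0854]
    - [[0, 0, 0], [-0.005, 0, 0], 0.0854]
    - [[0, 0, 0], [-0.004, 0, 0], 0.0854]
    - [[0, 0, 0], [-0.004, 0, 0], 0.0854]

```text
time: 4.92
eef_pos: [0.531, 0.1258, 0.0343]
tcp_rot: [0.678, 0.735, 0.0, 0.0]
contact_force: [0.5, 1.3, -0.6]
opening: 1.0
finger_force: 0.0
```

```bash
python3 g.py -62 -19 34
python3 - <<'E'
from h import *
c=cam('top')
cv2.imwrite('pics/crop4.png',cv2.resize(c['image'][195:315,250:390,::-1],None,fx=5,fy=5,interpolation=cv2.INTER_CUBIC))
E
```

```text
t 4.925 p [0.531  0.1258 0.0343] board mm [-78.7 -18.8] F [ 0.5   1.29 -0.64] op 1.000301183662542 q [ 0.05  0.29  2.02  0.    0.84 -0.03]
tool x,y,z in board (cols) [[-1.0, 0.0, -0.0], [0.0, 1.0, 0.0], [0.0, 0.0, -1.0]]
shift tool mm [-16.7  -0.2   0.3]
```

View pics/crop4.png

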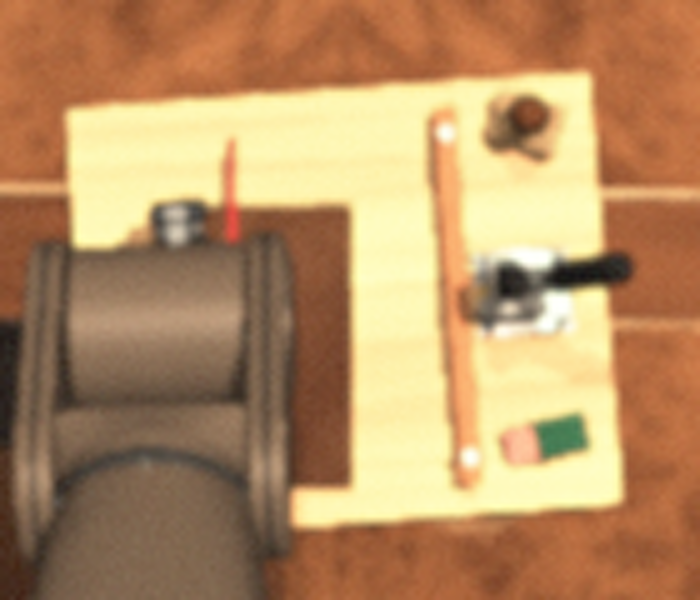

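The notebook has not moved (front edge still at crop column 350), so the tips ride over its top. I back off and go lower.

Emit:
drive_tool:
  moves:
    - [[0, 0, 0], [0, 0, -0.004], 0.0854]
    - [[0, 0, 0], [0.025, 0, 0], 0.0854]
    - [[0, 0, 0], [0.028, 0, 0], 0.0854]
    - [[0, 0, 0], [0, 0, 0.004], 0.0854]
    - [[0, 0, 0], [0, 0, 0.004], 0.0854]

```text
time: 5.6
eef_pos: [0.5267, 0.1787, 0.0302]
tcp_rot: [0.678, 0.735, -0.0, 0.0]
contact_force: [-0.4, -1.0, -0.5]
opening: 0.998
finger_force: 0.0
```

Emit:
drive_tool:
  moves:
    - [[0, 0, 0], [0, 0, 0.003], 0.0854]
    - [[0, 0, 0], [0, 0, 0.003], 0.0854]
    - [[0, 0, 0], [0, 0, 0.001], 0.0854]
    - [[0, 0, 0], [0, 0, 0], 0.0854]

```text
time: 6.1
eef_pos: [0.5267, 0.1787, 0.0233]
tcp_rot: [0.678, 0.735, -0.0, -0.0]
contact_force: [0.6, -0.0, 0.6]
opening: 0.999
finger_force: 0.0
```

```bash
python3 g.py -116 -19 23
```

```text
t 6.1 p [0.5267 0.1787 0.0233] board mm [-131.7  -18.8] F [ 0.59 -0.03  0.55] op 0.99878962539432 q [ 0.14  0.32  1.99 -0.    0.82  0.06]
tool x,y,z in board (cols) [[-1.0, 0.001, 0.0], [0.001, 1.0, -0.0], [-0.0, -0.0, -1.0]]
shift tool mm [-15.7  -0.2   0.3]
```

Emit:
drive_tool:
  moves:
    - [[0, 0, 0], [-0.008, 0, 0], 0.0854]
    - [[0, 0, 0], [-0.008, 0, 0], 0.0854]
    - [[0, 0, 0], [-0.005, 0, 0], 0.0854]
    - [[0, 0, 0], [-0.005, 0, 0], 0.0854]
    - [[0, 0, 0], [-0.004, 0, 0], 0.0854]

```text
time: 6.72
eef_pos: [0.5293, 0.1487, 0.0234]
tcp_rot: [0.678, 0.735, 0.0, 0.0]
contact_force: [0.4, 2.5, 0.1]
opening: 0.994
finger_force: 0.7
```

Emit:
drive_tool:
  moves:
    - [[0, 0, 0], [-0.004, 0, 0], 0.0854]
    - [[0, 0, 0], [-0.004, 0, 0], 0.0854]
    - [[0, 0, 0], [-0.004, 0, 0], 0.0854]
    - [[0, 0, 0], [-0.004, 0, 0], 0.0854]
    - [[0, 0, 0], [-0.004, 0, 0], 0.0854]

```text
time: 7.35
eef_pos: [0.5308, 0.1288, 0.0234]
tcp_rot: [0.678, 0.735, 0.0, 0.0]
contact_force: [0.3, 1.5, 0.2]
opening: 1.002
finger_force: 0.9
```

```bash
python3 g.py -62 -19 23
python3 - <<'E'
from h import *
c=cam('top')
cv2.imwrite('pics/crop5.png',cv2.resize(c['image'][195:315,250:390,::-1],None,fx=5,fy=5,interpolation=cv2.INTER_CUBIC))
E
```

```text
t 7.35 p [0.5308 0.1288 0.0234] board mm [-81.7 -18.8] F [0.34 1.46 0.17] op 1.0022719889013778 q [ 0.05  0.31  2.02  0.    0.82 -0.03]
tool x,y,z in board (cols) [[-1.0, 0.0, -0.0], [0.0, 1.0, 0.0], [0.0, 0.0, -1.0]]
shift tool mm [-19.7  -0.2   0.4]
```

View pics/crop5.png

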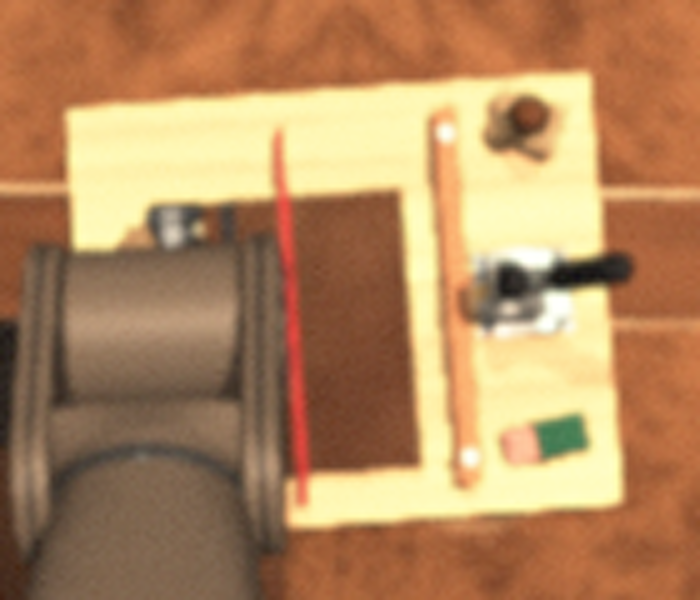

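The notebook now moves squarely (front edge 402→420, parallel to the stop at 430→457). I keep pushing until the force rises.

Emit:
drive_tool:
  moves:
    - [[0, 0, 0], [-0.003, 0, 0], 0.0854]
    - [[0, 0, 0], [-0.003, 0, 0], 0.0854]
    - [[0, 0, 0], [-0.003, 0, 0], 0.0854]
    - [[0, 0, 0], [-0.002, 0, 0], 0.0854]
    - [[0, 0, 0], [-0.002, 0, 0], 0.0854]

```text
time: 8.02
eef_pos: [0.5318, 0.116, 0.0233]
tcp_rot: [0.678, 0.735, 0.0, -0.0]
contact_force: [0.0, 1.6, 0.9]
opening: 0.996
finger_force: 1.0
```

Emit:
drive_tool:
  moves:
    - [[0, 0, 0], [-0.001, 0, 0], 0.0854]
    - [[0, 0, 0], [-0.001, 0, 0], 0.0854]
    - [[0, 0, 0], [-0.001, 0, 0], 0.0854]

```text
time: 8.4
eef_pos: [0.5321, 0.1131, 0.0234]
tcp_rot: [0.678, 0.735, 0.0, 0.0]
contact_force: [-0.3, 1.6, 1.2]
opening: 1.001
finger_force: 1.0
```

Emit:
drive_tool:
  moves:
    - [[0, 0, 0], [-0.001, 0, 0], 0.0854]
    - [[0, 0, 0], [-0.001, 0, 0], 0.0854]

```text
time: 8.65
eef_pos: [0.5322, 0.1111, 0.0233]
tcp_rot: [0.678, 0.735, 0.0, -0.0]
contact_force: [-0.3, 1.5, 0.6]
opening: 1.005
finger_force: 1.1
```

Emit:
drive_tool:
  moves:
    - [[0, 0, 0], [-0.001, 0, 0], 0.0854]
    - [[0, 0, 0], [-0.001, 0, 0], 0.0854]

```text
time: 8.9
eef_pos: [0.5324, 0.1103, 0.0234]
tcp_rot: [0.678, 0.735, 0.001, -0.001]
contact_force: [0.1, 9.7, 0.4]
opening: 1.001
finger_force: 4.9
```

```bash
python3 g.py -62 -19 23
```

```text
t 8.9 p [0.5324 0.1103 0.0234] board mm [-63.1 -18.7] F [0.14 9.72 0.4 ] op 1.000677895126361 q [ 0.02  0.3   2.03  0.    0.81 -0.07]
tool x,y,z in board (cols) [[-1.0, 0.002, -0.003], [0.002, 1.0, 0.001], [0.003, 0.001, -1.0]]
shift tool mm [-1.1 -0.3  0.4]
```

Force jumped to ~10 N with TCP at the predicted flush position, so the notebook is flush. I retreat, rise, close the fingers, and check flushness.

Emit:
drive_tool:
  moves:
    - [[0, 0, 0], [0, 0, 0], 0.0854]
    - [[0, 0, 0], [0.02, 0, 0], 0.0854]
    - [[0, 0, 0], [0.03, 0, 0], 0.0854]
    - [[0, 0, 0], [0, 0, -0.06], 0.0854]
    - [[0, 0, 0], [0, 0, -0.06], 0.04]

```text
time: 9.52
eef_pos: [0.5271, 0.1596, 0.1432]
tcp_rot: [0.677, 0.736, -0.002, -0.001]
contact_force: [0.2, -0.1, 0.7]
opening: 0.82
finger_force: 0.0
```

Emit:
drive_tool:
  moves:
    - [[0, 0, 0], [0, 0, -0.06], 0]
    - [[0, 0, 0], [0, 0, -0.06], 0]
    - [[0, 0, 0], [-0.05, 0, 0], 0]
    - [[0, 0, 0], [-0.06, 0, 0], 0]
    - [[0, 0, 0], [-0.06, 0, 0], 0]

```text
time: 10.15
eef_pos: [0.5418, -0.0116, 0.2634]
tcp_rot: [0.677, 0.736, -0.0, 0.0]
contact_force: [0.3, -0.9, -0.1]
opening: -0.0
finger_force: 0.0
```

Emit:
drive_tool:
  moves:
    - [[0, 0, 0], [-0.06, 0.005, 0], 0]
    - [[0, 0, 0], [-0.06, 0.01, 0], 0]
    - [[0, 0, 0], [-0.01, 0, 0], 0]
    - [[0, 0, 0], [0, 0, 0], 0]

```text
time: 10.65
eef_pos: [0.5673, -0.1388, 0.2627]
tcp_rot: [0.678, 0.735, -0.0, -0.001]
contact_force: [-0.1, 0.0, -0.3]
opening: 0.001
finger_force: 0.0
```

```bash
python3 g.py 190 0 147
python3 - <<'E'
from h import *
c=cam('top')
cv2.imwrite('pics/crop6.png',cv2.resize(c['image'][195:315,250:390,::-1],None,fx=5,fy=5,interpolation=cv2.INTER_CUBIC))
E
```

```text
t 10.65 p [ 0.5673 -0.1388  0.2627] board mm [187.9  -4.2] F [-0.13  0.02 -0.26] op 0.0011542389366401963 q [-0.41  0.08  1.79 -0.    1.28 -0.49]
tool x,y,z in board (cols) [[-1.0, 0.001, -0.001], [0.001, 1.0, -0.001], [0.001, -0.001, -1.0]]
shift tool mm [ -2.1   4.4 115.7]
```

View pics/crop6.png

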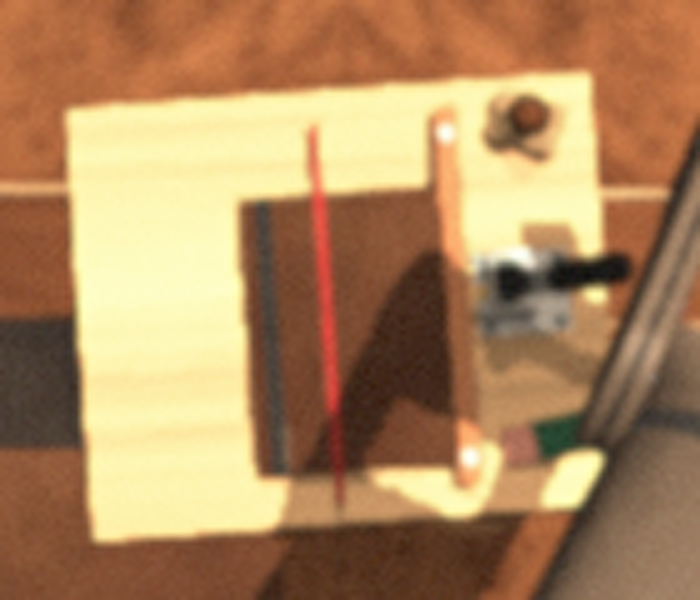

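The notebook is flush all along the stop (no board visible in the gap at columns 433–460). Now I lower the closed fingers behind the lever.

Emit:
drive_tool:
  moves:
    - [[0, 0, 0], [-0.004, 0.004, 0.03], 0]
    - [[0, 0, 0], [0, 0, 0.035], 0]
    - [[0, 0, 0], [0, 0, 0.035], 0]
    - [[0, 0, 0], [0, 0, 0.015], 0]
    - [[0, 0, 0], [0, 0, 0], 0]

```text
time: 11.32
eef_pos: [0.5714, -0.1411, 0.1476]
tcp_rot: [0.677, 0.736, -0.0, -0.001]
contact_force: [-0.1, -0.4, 0.4]
opening: 0.003
finger_force: 0.0
```

```bash
python3 g.py 165 0 147
```

```text
t 11.325 p [ 0.5714 -0.1411  0.1476] board mm [190.6  -0.3] F [-0.07 -0.39  0.41] op 0.0032319538268384676 q [-0.41  0.2   1.87  0.    1.07 -0.5 ]
tool x,y,z in board (cols) [[-1.0, -0.001, -0.001], [-0.001, 1.0, -0.002], [0.001, -0.002, -1.0]]
shift tool mm [25.6  0.4  0.6]
```

Emit:
drive_tool:
  moves:
    - [[0, 0, 0], [0.012, 0, 0], 0]
    - [[0, 0, 0], [0.01, 0, 0], 0]
    - [[0, 0, 0], [0.01, 0, 0], 0]
    - [[0, 0, 0], [0.01, 0, 0], 0]
    - [[0, 0, 0], [0.01, 0, 0], 0]

```text
time: 11.95
eef_pos: [0.5687, -0.092, 0.1502]
tcp_rot: [0.678, 0.735, -0.001, 0.003]
contact_force: [-0.1, -4.7, 4.2]
opening: -0.003
finger_force: 2.8
```

Emit:
drive_tool:
  moves:
    - [[0, 0, 0], [0.01, 0, 0], 0]
    - [[0, 0, 0], [0.01, 0, 0], 0]
    - [[0, 0, 0], [0.01, 0, 0], 0]
    - [[0, 0, 0], [0.01, 0, 0], 0]
    - [[0, 0, 0], [0.01, 0, 0], 0]

```text
time: 12.58
eef_pos: [0.5632, -0.0399, 0.1478]
tcp_rot: [0.678, 0.735, -0.0, -0.001]
contact_force: [0.7, -2.6, -0.2]
opening: 0.002
finger_force: 1.6
```

```bash
python3 g.py 35 0 147
```

```text
t 12.575 p [ 0.5632 -0.0399  0.1478] board mm [89.  -0.2] F [ 0.73 -2.6  -0.16] op 0.0016600228866359699 q [-0.25  0.15  1.93  0.    1.06 -0.33]
tool x,y,z in board (cols) [[-1.0, 0.0, -0.001], [0.0, 1.0, -0.001], [0.001, -0.001, -1.0]]
shift tool mm [54.   0.2  0.8]
```

Emit:
drive_tool:
  moves:
    - [[0, 0, 0], [0.01, 0, 0], 0]
    - [[0, 0, 0], [0.01, 0, 0], 0]
    - [[0, 0, 0], [0.01, 0, 0], 0]
    - [[0, 0, 0], [0.01, 0, 0], 0]
    - [[0, 0, 0], [0.008, 0, 0], 0]

```text
time: 13.2
eef_pos: [0.5596, 0.0081, 0.1484]
tcp_rot: [0.678, 0.735, 0.0, -0.0]
contact_force: [-0.4, -1.0, 0.6]
opening: 0.006
finger_force: 0.0
```

Emit:
drive_tool:
  moves:
    - [[0, 0, 0], [0.008, 0, 0], 0]
    - [[0, 0, 0], [0.008, 0, 0], 0]
    - [[0, 0, 0], [0, 0, 0], 0]
    - [[0, 0, 0], [0, 0, 0], 0]

```text
time: 13.7
eef_pos: [0.5585, 0.0229, 0.1483]
tcp_rot: [0.678, 0.735, -0.0, 0.0]
contact_force: [-0.7, -0.0, -0.7]
opening: -0.003
finger_force: 0.0
```

```bash
python3 g.py 35 0 147
python3 - <<'E'
from h import *
c=cam('side')
cv2.imwrite('pics/crop7.png',cv2.resize(c['image'][205:325,235:385,::-1],None,fx=5,fy=5,interpolation=cv2.INTER_CUBIC))
E
```

```text
t 13.7 p [0.5585 0.0229 0.1483] board mm [26.1  0.1] F [-0.72 -0.02 -0.66] op -0.003060817868577934 q [-0.14  0.14  1.95 -0.    1.06 -0.22]
tool x,y,z in board (cols) [[-1.0, 0.0, 0.0], [0.0, 1.0, 0.0], [-0.0, 0.0, -1.0]]
shift tool mm [-8.9 -0.1  1.3]
```

View pics/crop7.png

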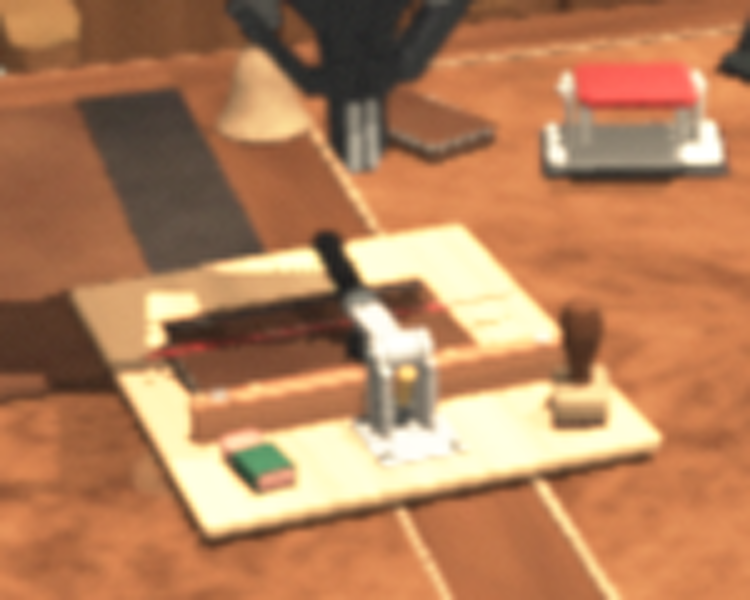

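The lever has snapped down (grip from (325,240) to (370,300)) with its foot on the notebook, and the bystanders are undisturbed. I move clear upward and sideways and take a last look.

Emit:
drive_tool:
  moves:
    - [[0, 0, 0], [0, 0, -0.05], 0]
    - [[0, 0, 0], [0, 0, -0.05], 0]
    - [[0, 0, 0], [0.05, -0.01, 0], 0]
    - [[0, 0, 0], [0.06, -0.01, 0], 0]
    - [[0, 0, 0], [0.06, -0.01, 0], 0]

```text
time: 14.38
eef_pos: [0.5145, 0.1909, 0.2487]
tcp_rot: [0.679, 0.735, 0.0, 0.0]
contact_force: [2.2, 0.2, 0.3]
opening: 0.001
finger_force: 0.0
```

Emit:
drive_tool:
  moves:
    - [[0, 0, 0], [0.06, -0.02, 0], 0]
    - [[0, 0, 0], [0.05, -0.02, 0], 0]
    - [[0, 0, 0], [0.02, 0, 0], 0]
    - [[0, 0, 0], [0, 0, 0], 0]
    - [[0, 0, 0], [0, 0, 0], 0]

```text
time: 15.0
eef_pos: [0.4655, 0.3144, 0.2482]
tcp_rot: [0.678, 0.735, -0.0, 0.0]
contact_force: [0.4, -0.5, -1.0]
opening: -0.003
finger_force: 0.0
```

```bash
python3 g.py
python3 - <<'E'
from h import *
c=cam('top')
cv2.imwrite('pics/crop8.png',cv2.resize(c['image'][195:315,250:390,::-1],None,fx=5,fy=5,interpolation=cv2.INTER_CUBIC))
E
```

```text
t 15.0 p [0.4655 0.3144 0.2482] board mm [-272.   -68.8] F [ 0.45 -0.46 -1.05] op -0.002944590351251796 q [ 0.41  0.04  1.86 -0.    1.25  0.33]
tool x,y,z in board (cols) [[-1.0, 0.002, 0.001], [0.002, 1.0, -0.0], [-0.001, -0.0, -1.0]]
```

View pics/crop8.png

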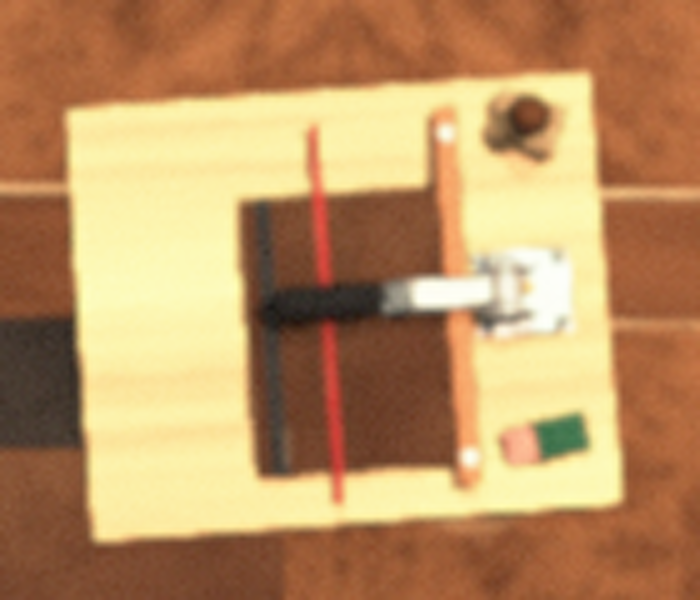

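The notebook (240–460 × 190–475) is flush to the stop with the lever closed over it at row ~300. The stamp and eraser are where they were, and the arm is clear.

```bash
python3 -c "
from plant import ctrl
print(ctrl.sign_off())"
```

```text
the job is handed in; nothing more can be done
None
```

The notebook is pushed flush against the back stop, the clamp lever has snapped closed onto it, nothing else was seen to move, the arm is clear, and the job was handed in at about 15 s.

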